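# Gauge the gap of a gel press

### The arm

A 7-joint arm with a two-finger parallel gripper is mounted at the origin on the work surface. World frame = base frame: x ahead of the robot, y to its left, z up, the work surface at z = 0. Lengths are in m, angles in rad, forces in N, time in s.
With the tool pointing down it reaches from about 0.425 to 0.925 m from the base axis. Payload 6.8 kg.
Tool frame: the origin (TCP) lies on the centre line of the jaws, within the pads' length; the fingertips stand 11 mm ahead of it and the grasp point (between the pads) lies 8 mm behind it; z points along the fingers, y is the direction in which the jaws open and shut (so a half turn about z gives the same grasp; the last joint's range is limited). The gripper opens to 85 mm and grips with 20 to 120 N. Pads are 22 mm wide; open, the fingers measure 114 mm over their backs; the gripper's body (76 mm by 85 mm) begins 54 mm behind the grasp point. The pads swing forward as they close: fully open they stand 13 mm farther back than shut.
Start: joints at [-1.226, 0.477, 0.022, 1.555, -0.011, 1.109, -0.083], TCP at [0.295, 0.607, 0.242] pointing down, gripper open.
Joint ranges: [-2.96, 2.96], [-0.34, 2.1], [-1.41, 1.46], [0.24, 2.44], [-1.37, 4.51], [0.17, 1.92], [-2.96, 2.96]. Speed limits (rad/s): [2.39, 2.39, 3.14, 3.14, 3.14, 3.14, 3.14].

### API

Orientations are given as a rotation vector (axis times angle).
In Python, from bench import r gives the robot as it stands.
- The arm moves only by the tool send_rows, never from a script. Its argument "deltas" is a list of rows, each a list of 7 numbers: the opening, from 0 (shut) to 1 (fully open), then the shift along the tool's x, y, z as a fraction of full scale, then the turn, a rotation vector about the tool's x, y, z as a fraction of full scale. In form: [[hand, x, y, z, ax, ay, az], ...]. A call has 1 to 20 rows; each row is the pose to reach, as a shift and turn from the pose commanded when the call began, along the tool's axes at that moment, turning the shorter way round; what a row does not reach only later rows make up. Full scale, the value 1, is 150 mm for a shift and 180 degrees for a turn. A row lasts 1/12 s, in which the tool goes at most 41.7 mm and 7.16 degrees, less where a joint would pass 70% of its speed; a pose out of reach is approached as far as the arm can. A call with a number of a shift or a turn outside -1 to 1 is refused whole. A call with a gripper value outside its range is refused whole. The fingers move at their own pace and stop on an object; "squeeze" is the grip in N (left out, the last holds). Time passes only in rows, so rows that repeat a pose let the fingers close. It gives the time, the measured TCP pose, the force and the opening at its end, in the units of the state.
- r.get_obs(): the state, without advancing time (a new reading comes with each control period).
- r.grab_frame(name): name is "scene" or "top" or "wrist"; returns a dict with "pixels" (420x560x3 uint8, red, green, blue), "camera_matrix" (3x3 intrinsics, pixels), "rvec" (rotation vector, rad) and "tvec" (3), from world to camera coordinates, as OpenCV has them. Camera axes: x right, y down, z forward; pixel columns grow to the right and rows downward; lengths in m; the calibration is good to about 2 mm. A picture is of the moment at which its call begins. There is no depth.
- r.hand_in(): hands the job in, once; it reports no verdict.
The state is a dict: "clock": time; "joints": joint angles; "qvel": joint speeds; "tau": joint torques, N m; "tcp_pos": TCP position; "orientation": TCP orientation; "contact_force": force on the tool from outside, world axes, zero at the start; "moment": the same for the moment, N m; "grip_width": finger opening in m.
Only numpy, scipy, OpenCV 4.12 (cv2) and the standard library are available. Lean on these libraries where they do the work, as an engineer would, in place of code of your own. Each camera call takes 0.05 s, during which the arm holds its last target. There are 200 camera calls.

### The job

Clear the little lidded pot off the bed of the gel press and stand it in the shallow steel tray. Then pick up the taper gauge with the upright handle, lay its blade flat on the bed and slide it straight in under the sprung pressing plate until it drags snugly and just lifts the plate by a millimetre or two, without forcing it further. Finish still gripping the gauge, holding it still at that depth, and leave everything else where it stands.

Things in the scene. Friction and masses are not known exactly. Their poses are not given: they have to be found in the camera images.
- press: Gel press, fixed on the bench: dark steel bed, 110 mm wide (y), flat top 40 mm above the bench, from x = -130 to +110 mm; -130 to -13 is open apron before the mouth. Origin: on the bench below the mouth edge, on the centre line; x is the way the blade goes in, z up. Steel column 24 dia, 200 high at x = +90.
- mouth (a point): On top of the bed, centre line, straight under the edge where the flat underside of the pressing plate begins (press x = 0, z = 40 mm; axes as the press).
- head: White arm on the press's column (from it to x = +10, underside 110 mm up) and the plate it carries. Place and axes of the press, but raised by the gap between bed and plate: 3 to 5.5 mm. The aluminium plate spans x = 0 to 70, 90 mm wide (y), 10 thick, parallel to the bed; a lead-in lip before it (x = -13 to 0) slopes up 5 mm.
- plate (a joint): How far the sprung pressing plate is lifted straight up, in m; 0 at rest on its stop, can rise 12 mm. Lifting takes about 3 N to begin and 1 N more per mm.
- gauge: Steel taper gauge, 160 g, loose on the bench: upright handle block 22 (x) x 20 (y) x 58 mm high, and a flat blade 20 mm wide running from it along +x to 130 mm from the handle's centre. The underside of blade and handle is one plane. Origin: centre of the handle's underside, z up.
- gauge_tip (a point): Middle of the blade's tip edge, on the underside (gauge x = 130 mm, z = 0). The blade is 2 mm thick here and evenly thicker to 8 mm at 60 mm behind the tip, then 8 mm to the handle: once it touches the plate, pushing it 10 mm farther in lifts the plate 1 mm more.
- gauge_handle (a point): Axis of the gauge's handle, 34 mm above its underside: the height to grip.
- pot: Small glass pot with white screw lid, 44 dia x 36 mm high, 80 g; stands on the bed's apron in the blade's way. Origin: centre of its underside.
- tray: Shallow open steel tray 140 (x) x 110 (y) x 12 mm, walls 3 mm, floor 3 mm thick, fixed on the bench. Origin: centre of its underside.
- dish: Bystander, leave alone: shut clear culture dish, 60 dia x 16 mm. Origin at its underside.
- amber: Bystander, leave alone: amber bottle, 64 dia x 150 mm. Origin at its underside.
- reagent: Bystander, leave alone: glass jar, 56 dia x 90 mm. Origin at its underside.
- canister: Bystander, leave alone: aluminium canister, 64 dia x 120 mm. Origin at its underside.
- driver: Bystander, leave alone: screwdriver with black handle, lying flat, about 200 long mm. Origin at its underside.
- beaker: Bystander, leave alone: open glass beaker, 64 dia x 65 mm. Origin at its underside.
- tipbox: Bystander, leave alone: white box, 120 x 85 x 50 mm. Origin at its underside.

How it is judged:
By the outcome, as a careful person would: the job done as asked, in the order asked, and still so for the second after the job is handed in, while the arm keeps its last pose, push and grip.
It also fails if it takes over 58 s, if anything falls off the work surface, if the arm or the gripper's body presses on something with over 40 N, if the wrist force passes 120 N, or if a joint passes its speed limit or range.

## Working session

There is one attempt and no reset: what is moved stays moved. The work goes in short steps, Python scripts to look and compute and a tool call to move; the robot and the scene stay as the last step left them, time stands still between calls to the robot, and variables do not carry over. Pictures are saved under pics/ and viewed, about 8 in all and at most 12, crops included, and the job is handed in when it is done.

Besides the shell and the picture viewer there is one more tool, called after "Emit:" as a command line: name --pt "numbers of a row" for each row, then --argument value for the rest. send_rows: Moves the arm, as the interface text tells. Shift numbers are shares of 150 mm and turn numbers shares of 180 degrees, none past 1 either way. Its arguments: {"type":"object","properties":{"deltas":{"type":"array","items":{"type":"array","items":{"type":"number"}}},"squeeze":{"type":"number"}},"required":["deltas"]}

```bash
ls; mkdir -p pics
cat > h.py <<'E'
import numpy as np, cv2, pickle
from scipy.spatial.transform import Rotation as R
from bench import r
def grab(n,f):
    d=r.grab_frame(n); cv2.imwrite(f'pics/{f}.png',d['pixels'][:,:,::-1]); pickle.dump(d,open(f'pics/{f}.pkl','wb')); return d
def load(f): return pickle.load(open(f'pics/{f}.pkl','rb'))
def ray(d,uv,z):
    K=np.array(d['camera_matrix']);Rm=R.from_rotvec(np.ravel(d['rvec'])).as_matrix();t=np.ravel(d['tvec'])
    c=-Rm.T@t; v=Rm.T@np.linalg.inv(K)@np.array([uv[0],uv[1],1.]); return c+v*(z-c[2])/v[2]
def proj(d,p):
    return cv2.projectPoints(np.array(p,float).reshape(-1,3),np.array(d['rvec'],float),np.array(d['tvec'],float),np.array(d['camera_matrix'],float),None)[0][:,0]
def rel(target,yawR=None):
    "shift/turn fractions to world target (and rotation matrix)"
    o=r.get_obs();M=R.from_rotvec(o['orientation'])
    s=M.inv().apply(np.array(target)-o['tcp_pos'])/.15
    w=np.zeros(3) if yawR is None else (M.inv()*R.from_matrix(yawR)).as_rotvec()/np.pi
    return s.round(4),w.round(4)
E
python3 - <<'E'
from h import *
for n in('top','scene'):
    d=grab(n,n+'0');print(n,(-R.from_rotvec(np.ravel(d['rvec'])).as_matrix().T@np.ravel(d['tvec'])).round(3))
o=r.get_obs();print({k:np.round(v,4) for k,v in o.items()});print(R.from_rotvec(o['orientation']).as_matrix().round(3))
E
```

```text
pics
top [ 0.431 -0.089  0.939]
scene [0.887 0.544 0.808]
{'clock': np.float64(0.1), 'joints': array([-1.2261,  0.4777,  0.0223,  1.5563, -0.0115,  1.1093, -0.0831]), 'qvel': array([-0.002 , -0.0025,  0.0026, -0.0019, -0.0006, -0.0003, -0.0002]), 'tau': array([ 4.10000e-03, -5.97765e+01,  1.61330e+00, -2.81955e+01,
        1.28000e-02,  5.00000e-03, -0.00000e+00]), 'tcp_pos': array([0.2951, 0.6065, 0.2414]), 'orientation': array([-7.0520e-01, -3.0611e+00,  2.6000e-03]), 'contact_force': array([-0.6098, -0.5063,  0.7242]), 'moment': array([-0.0267,  0.004 ,  0.0516]), 'grip_width': np.float64(0.0855)}
[[-0.899  0.438 -0.001]
 [ 0.438  0.899 -0.002]
 [-0.    -0.002 -1.   ]]
```

View pics/top0.png

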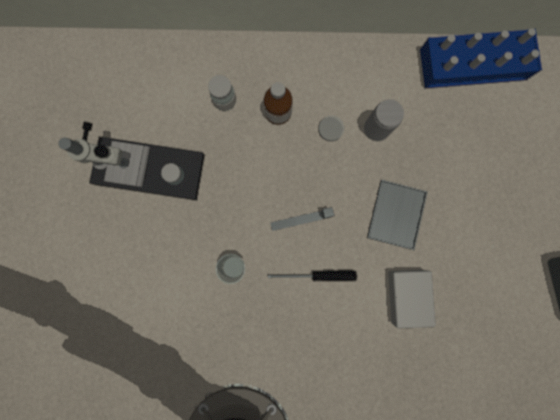

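View pics/scene0.png

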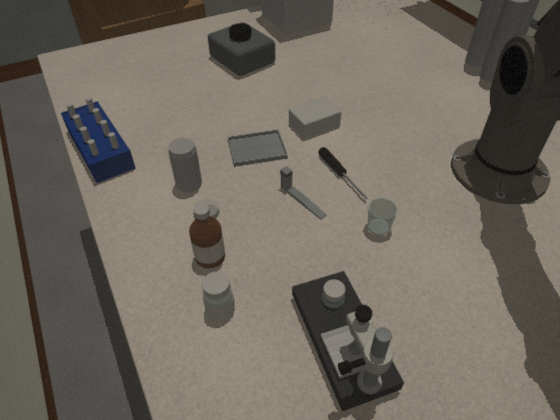

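The top view has the press at the left, with its bed spanning roughly (91–204, 139–199) and the pot at (172,173). The gauge handle is near (327,212) with its tip near (272,225), and the tray is at (397,214). I'll enlarge the press and the gauge for measuring.

Run:
```python
from h import *
im=cv2.imread('pics/top0.png')
def crop(x,y,w,h,s): return cv2.convertScaleAbs(cv2.resize(im[y:y+h,x:x+w],None,fx=s,fy=s,interpolation=cv2.INTER_CUBIC),alpha=1.5)
a=crop(50,115,160,95,5)          # 800x475
cv2.imwrite('pics/c1.png',a)
b=crop(260,170,180,90,4.4)
cv2.imwrite('pics/c2.png',b); print(a.shape,b.shape)
d=load('top0')
for n,p,z in[('pot',(172,172),.076),('hand',(327,212),.058),('tip',(272,225),0.002),('tray',(397,214),.012),('can',(388,115),.12),('amber',(278,92),.15)]: print(n,ray(d,p,z).round(4))
```

```text
(475, 800, 3) (396, 792, 3)
pot [0.5813 0.1462 0.076 ]
hand [ 0.5007 -0.1894  0.058 ]
tip [ 0.4734 -0.0688  0.002 ]
tray [ 0.5017 -0.3555  0.012 ]
can [ 0.6999 -0.3093  0.12  ]
amber [ 0.7343 -0.08    0.15  ]
```

View pics/c1.png

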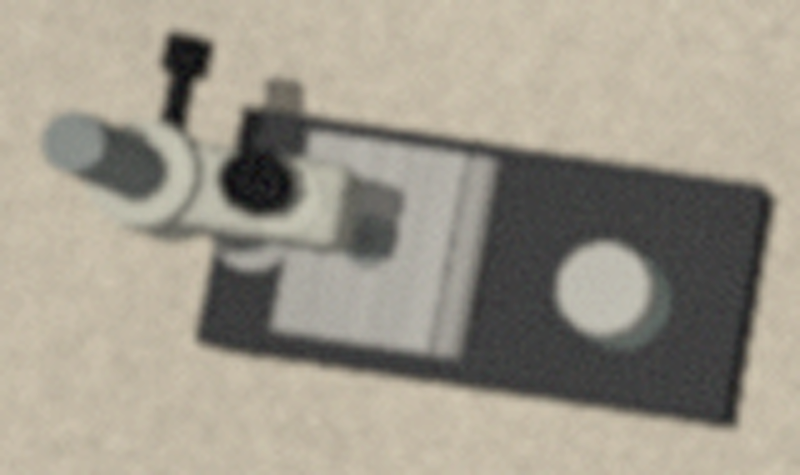

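View pics/c2.png

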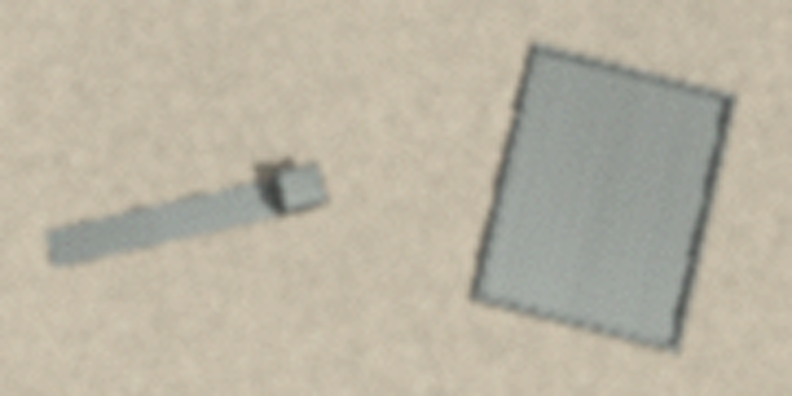

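The crops show the following:
- **Press:** bed corners at about (245,110), (770,187), (735,425) and (200,343) in crop 1, with the pot lid at (604,288).
- **Gauge:** handle top at (304,187) and tip at (52,248) in crop 2.
- **Tray:** corners at (533,45), (733,96), (677,350) and (475,298) in crop 2.

Run:
```python
from h import *
d=load('top0')
f1=lambda p:(p[0]/5+50-.4,p[1]/5+115-.4); f2=lambda p:(p[0]/4.4+260-.4,p[1]/4.4+170-.4)
A,B,C,D=[ray(d,f1(p),.04) for p in((245,110),(770,187),(735,425),(200,343))]
print('bed',A.round(4),B.round(4),C.round(4),D.round(4),'w',np.linalg.norm(B-C),np.linalg.norm(A-D),'len',np.linalg.norm(A-B),np.linalg.norm(C-D))
ax=((A-B)+(D-C));ax/=np.linalg.norm(ax);yaw=np.arctan2(ax[1],ax[0]);print('press yaw',np.degrees(yaw),np.degrees(np.arctan2(*(A-B)[[1,0]])),np.degrees(np.arctan2(*(D-C)[[1,0]])))
front=(B+C)/2;print('origin from front',(front+.13*ax).round(4),'from back',((A+D)/2-.11*ax).round(4))
pot=ray(d,f1((604,288)),.076);print('pot',pot.round(4),'in press', ((pot-front)@ax)-.13,(pot-front)@np.array([-ax[1],ax[0],0]))
h=ray(d,f2((304,187)),.058);t=ray(d,f2((52,248)),.002);v=t-h;print('gauge',h.round(4),t.round(4),'len',np.linalg.norm(v[:2]),'yaw',np.degrees(np.arctan2(v[1],v[0])))
T=[ray(d,f2(p),.012) for p in((533,45),(733,96),(677,350),(475,298))];print('tray',np.round(T,3),np.mean(T,0).round(4))
# plate lip ends
P,Q=[ray(d,f1(p),.058) for p in((497,158),(460,357))];print('lip edge mid',((P+Q)/2).round(4),((P+Q)/2-front)@ax-.13)
```

```text
bed [0.6662 0.3245 0.04  ] [0.6341 0.0869 0.04  ] [0.5261 0.0989 0.04  ] [0.5598 0.3381 0.04  ] w 0.1086845980825632 0.10726371976190503 len 0.23974292392938792 0.24153155134760929
press yaw 82.1470754624337 82.3129718532751 81.98240759702352
origin from front [0.5979 0.2217 0.04  ] from back [0.598  0.2223 0.04  ]
pot [0.5808 0.1496 0.076 ] in press -0.07371439037836086 0.0070768747254457655
gauge [ 0.5005 -0.1931  0.058 ] [ 0.4712 -0.0675  0.002 ] len 0.12897743699912773 yaw 103.13493287937577
tray [[ 0.581 -0.319  0.012]
 [ 0.555 -0.424  0.012]
 [ 0.422 -0.392  0.012]
 [ 0.448 -0.287  0.012]] [ 0.5012 -0.3556  0.012 ]
lip edge mid [0.597  0.2101 0.058 ] -0.01159254856003597
```

Emit:
send_rows --pt "1 -1 -0.63 0 0 0 0.4" --pt "1 -1 -0.63 0 0 0 0.4" --pt "1 -1 -0.63 0 0 0 0.4" --pt "1 -1 -0.63 0 0 0 0.4" --pt "1 -1 -0.63 0 0 0 0.4" --pt "1 -1 -0.63 0 0 0 0.4" --pt "1 -1 -0.63 0 0 0 0.4" --pt "1 -1 -0.63 0 0 0 0.4" --pt "1 -1 -0.63 0 0 0 0.4" --pt "1 -1 -0.63 0 0 0 0.4" --pt "1 -1 -0.63 0 0 0 0.4" --pt "1 -1 -0.63 0 0 0 0.4"

```text
clock: 1.1
tcp_pos: [0.3885, 0.4563, 0.242]
orientation: [2.366, 2.066, -0.001]
contact_force: [-0.5, 0.1, -0.1]
grip_width: 0.0855
```

```bash
cat >> h.py <<'E'
def down(yaw_y):
    "tool down, tool y axis at angle deg"
    a=np.radians(yaw_y); y=np.array([np.cos(a),np.sin(a),0]);z=np.array([0,0,-1.]);return np.column_stack([np.cross(y,z),y,z])
def st():
    o=r.get_obs();M=R.from_rotvec(o['orientation']).as_matrix();print('t',round(o['clock'],2),'tcp',np.round(o['tcp_pos'],4),'yaw',np.degrees(np.arctan2(M[1,1],M[0,1])).round(2),'tilt',M[:,2].round(3),'F',np.round(o['contact_force'],1),'w',round(o['grip_width'],4),'j7',round(o['joints'][6],2))
E
python3 -c "
from h import *
st();print(rel([.581,.15,.15],down(-7.8)))"
```

```text
t 1.1 tcp [0.3885 0.4563 0.242 ] yaw -7.75 tilt [-0.    -0.001 -1.   ] F [-0.5  0.1 -0.1] w 0.0855 j7 -0.99
(array([-1.85  ,  1.5467,  0.6141]), array([-0.0001,  0.0002,  0.0003]))
```

Emit:
send_rows --pt "1 -1 0.55 0 0 0 0" --pt "1 -1 0.55 0 0 0 0" --pt "1 -1 0.55 0 0 0 0" --pt "1 -1 0.55 0 0 0 0" --pt "1 -1 0.55 0 0 0 0" --pt "1 -1 0.55 0 0 0 0"

```text
clock: 1.6
tcp_pos: [0.4513, 0.2929, 0.2426]
orientation: [2.373, 2.058, 0.0]
contact_force: [-0.4, 1.2, 0.1]
grip_width: 0.0857
```

Emit:
send_rows --pt "1 -0.85 1 0 0 0 0" --pt "1 -0.85 1 0 0 0 0" --pt "1 -0.85 1 0 0 0 0" --pt "1 -0.85 1 0 0 0 0" --pt "1 -0.85 1 0 0 0 0" --pt "1 -0.85 1 0 0 0 0"

```text
clock: 2.1
tcp_pos: [0.5845, 0.1441, 0.2425]
orientation: [2.372, 2.054, 0.0]
contact_force: [0.5, -0.1, -0.1]
grip_width: 0.0858
```

```bash
python3 -c "
from h import *
st();print(rel([.581,.15,.056],down(-7.8)))
d=grab('wrist','w1');print(proj(d,[[.5808,.1496,.076],[.598,.222,.04]]))"
```

```text
t 2.1 tcp [0.5845 0.1441 0.2425] yaw -8.21 tilt [ 0.003 -0.003 -1.   ] F [ 0.5 -0.1 -0.1] w 0.0858 j7 -0.32
(array([ 0.0387, -0.0328,  1.2432]), array([ 0.001 ,  0.0008, -0.0023]))
[[276.49462667 184.40624972]
 [284.12669344  93.29864991]]
```

View pics/w1.png

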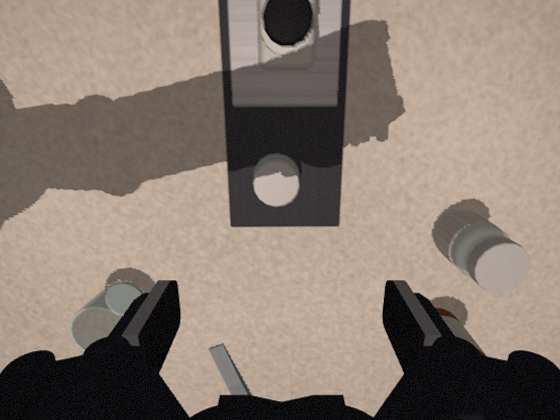

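The wrist view shows the lid at (276,182), against a predicted (276.5,184.4). The bed centre line is at u≈285, against a predicted 284. The map is good to about 2 mm, so I'm descending.

Emit:
send_rows --pt "1 0.045 -0.033 0.3 0 0 -0.002" --pt "1 0.045 -0.033 0.6 0 0 -0.002" --pt "1 0.045 -0.033 0.9 0 0 -0.002" --pt "1 0.045 -0.033 0.9 0 0 -0.002" --pt "1 0.045 -0.033 0.9 0 0 -0.002"

```text
clock: 2.57
tcp_pos: [0.5736, 0.1585, 0.104]
orientation: [-2.357, -2.072, 0.01]
contact_force: [0.8, 0.5, 0.3]
grip_width: 0.0856
```

Emit:
send_rows --pt "1 0 0 0.15 0 0 0" --pt "1 0 0 0.25 0 0 0" --pt "1 0 0 0.34 0 0 0" --pt "1 0 0 0.34 0 0 0"

```text
clock: 2.9
tcp_pos: [0.5764, 0.1578, 0.0559]
orientation: [-2.361, -2.071, 0.001]
contact_force: [-0.2, -0.2, 0.0]
grip_width: 0.0854
```

Emit:
send_rows --pt "0.3 0 0 0 0 0 0" --pt "0.3 0 0 0 0 0 0" --pt "0.3 0 0 0 0 0 0" --pt "0.3 0 0 0 0 0 0" --pt "0.3 0 0 0 0 0 0" --pt "0.3 0 0 0 0 0 0" --pt "0.3 0 0 0 0 0 0" --pt "0.3 0 0 0 0 0 0" --squeeze 30

```text
clock: 3.57
tcp_pos: [0.5781, 0.1571, 0.0579]
orientation: [2.363, 2.069, 0.005]
contact_force: [-0.6, -0.5, 5.8]
grip_width: 0.0389
```

```bash
python3 -c "
from h import *
st()"
```

```text
t 3.57 tcp [0.5781 0.1571 0.0579] yaw -7.59 tilt [ 0.003  0.001 -1.   ] F [-0.6 -0.5  5.8] w 0.0389 j7 -0.23
```

```bash
python3 -c "
from h import *
d=grab('wrist','w2');st();print(proj(d,[[.581,.15,.076],[.598,.222,.04]]))"
```

```text
t 3.62 tcp [0.5782 0.1571 0.0579] yaw -7.59 tilt [ 0.003  0.001 -1.   ] F [0.4 0.3 5.7] w 0.039 j7 -0.23
[[293.57966533 335.13917377]
 [310.54546179 127.29862534]]
```

View pics/w2.png

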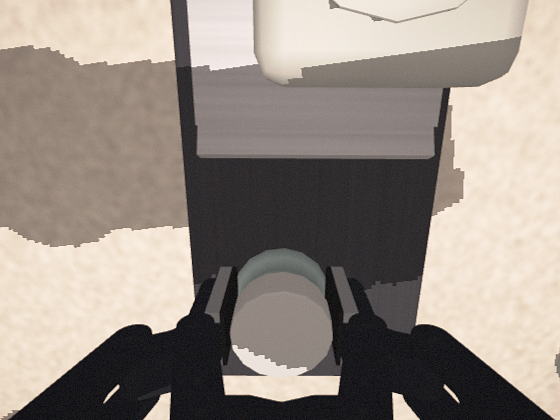

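The lid is centred between the pads at about (281,324) and held at 39 mm. The tips rest on the glass shoulder. I'm lifting and carrying it.

Emit:
send_rows --pt "0.3 0 0 -0.05 0 0 0" --pt "0.3 0 0 -0.15 0 0 0" --pt "0.3 0 0 -0.3 0 0 0" --pt "0.3 0 0 -0.45 0 0 0" --pt "0.3 0 0 -0.6 0 0 0" --pt "0.3 -0.1 0 -0.65 0 0 0" --pt "0.3 -0.25 0 -0.65 0 0 0" --pt "0.3 -0.4 0 -0.65 0 0 0" --pt "0.3 -0.6 0 -0.65 0 0 0" --pt "0.3 -0.8 0 -0.65 0 0 0" --pt "0.3 -1 0 -0.65 0 0 0"

```text
clock: 4.53
tcp_pos: [0.5557, 0.0058, 0.1536]
orientation: [-2.364, -2.069, 0.001]
contact_force: [0.6, -1.0, -0.1]
grip_width: 0.0394
```

```bash
python3 -c "
from h import *
st();print(rel([.501,-.356,.1],down(-7.8)))"
```

```text
t 4.53 tcp [0.5557 0.0058 0.1536] yaw -7.6 tilt [-0.001 -0.    -1.   ] F [ 0.6 -1.  -0.1] w 0.0394 j7 -0.03
(array([-2.4387, -0.0423,  0.3584]), array([-0.0003,  0.0001,  0.0011]))
```

Emit:
send_rows --pt "0.3 -0.2 0 0 0 0 0" --pt "0.3 -0.4 0 0 0 0 0" --pt "0.3 -0.6 0 0 0 0 0" --pt "0.3 -0.8 0 0 0 0 0" --pt "0.3 -1 0 0 0 0 0"

```text
clock: 4.95
tcp_pos: [0.5356, -0.1429, 0.1536]
orientation: [-2.364, -2.068, 0.001]
contact_force: [-0.1, 0.4, -1.3]
grip_width: 0.0391
```

Emit:
send_rows --pt "0.3 -0.2 0 0 0 0 0" --pt "0.3 -0.4 0 0 0 0 0" --pt "0.3 -0.6 0 0 0 0 0" --pt "0.3 -0.8 0 0 0 0 0" --pt "0.3 -1 0 0 0 0 0"

```text
clock: 5.37
tcp_pos: [0.5156, -0.2913, 0.1536]
orientation: [-2.364, -2.068, 0.001]
contact_force: [-0.5, 0.3, -0.9]
grip_width: 0.0393
```

Emit:
send_rows --pt "0.3 -0.15 -0.02 0 0 0 0" --pt "0.3 -0.3 -0.04 0 0 0 0" --pt "0.3 -0.4 -0.04 0.1 0 0 0" --pt "0.3 -0.43 -0.04 0.2 0 0 0" --pt "0.3 -0.43 -0.04 0.3 0 0 0" --pt "0.3 -0.43 -0.04 0.36 0 0 0" --pt "0.3 -0.43 -0.04 0.36 0 0 0" --pt "0.3 -0.43 -0.04 0.36 0 0 0"

```text
clock: 6.03
tcp_pos: [0.5022, -0.3522, 0.0995]
orientation: [-2.362, -2.069, 0.001]
contact_force: [-0.4, -0.5, 0.0]
grip_width: 0.0393
```

```bash
python3 -c "
from h import *
st();print(rel([.501,-.356,.022],down(-7.8)))
grab('scene','s1');st()
im=cv2.imread('pics/s1.png');cv2.imwrite('pics/s1c.png',cv2.resize(im[60:260,150:450],None,fx=2.5,fy=2.5))"
```

```text
t 6.03 tcp [ 0.5022 -0.3522  0.0995] yaw -7.59 tilt [-0.001  0.001 -1.   ] F [-0.4 -0.5  0. ] w 0.0393 j7 0.67
(array([-0.0263, -0.004 ,  0.5166]), array([-0.0004, -0.0002,  0.0012]))
t 6.08 tcp [ 0.5029 -0.3524  0.1002] yaw -7.57 tilt [ 0. -0. -1.] F [-0.4 -0.8  0.5] w 0.0388 j7 0.67
```

View pics/s1c.png

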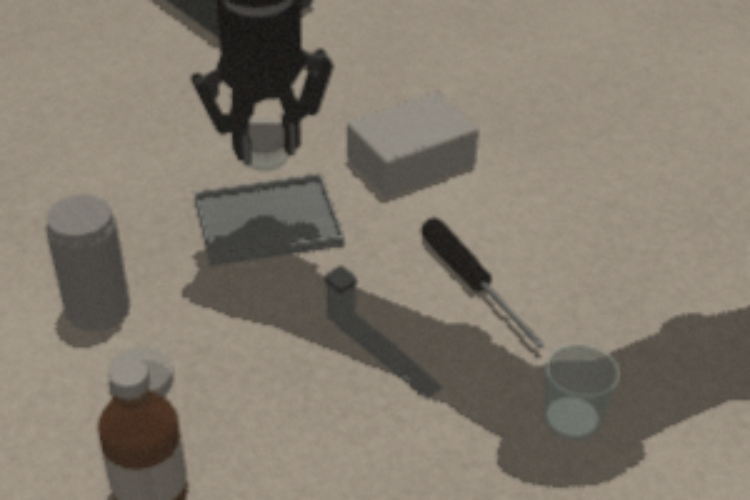

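The pot hangs upright in the jaws at crop (267,145) above the tray. I'm lowering it, slowly at the end.

Emit:
send_rows --pt "0.3 -0.02 0 0.15 0 0 0" --pt "0.3 -0.02 0 0.3 0 0 0" --pt "0.3 -0.02 0 0.4 0 0 0" --pt "0.3 -0.02 0 0.46 0 0 0" --pt "0.3 -0.02 0 0.48 0 0 0" --pt "0.3 -0.02 0 0.49 0 0 0" --pt "0.3 -0.02 0 0.49 0 0 0"

```text
clock: 6.67
tcp_pos: [0.5031, -0.3557, 0.0271]
orientation: [2.362, 2.069, 0.001]
contact_force: [-0.6, 0.2, -0.8]
grip_width: 0.039
```

Emit:
send_rows --pt "0.3 0 0 0.01 0 0 0" --pt "0.3 0 0 0.02 0 0 0" --pt "0.3 0 0 0.025 0 0 0" --pt "0.3 0 0 0.025 0 0 0"

```text
clock: 7.0
tcp_pos: [0.5027, -0.3554, 0.0228]
orientation: [2.363, 2.069, 0.0]
contact_force: [-0.4, -0.0, -0.8]
grip_width: 0.0389
```

Emit:
send_rows --pt "0.3 0 0 0.007 0 0 0" --pt "0.3 0 0 0.013 0 0 0" --pt "0.3 0 0 0.013 0 0 0"

```text
clock: 7.25
tcp_pos: [0.5026, -0.3555, 0.0209]
orientation: [2.363, 2.069, 0.0]
contact_force: [-0.6, 0.6, 2.7]
grip_width: 0.0386
```

Emit:
send_rows --pt "0.75 0 0 0 0 0 0" --pt "0.75 0 0 0 0 0 0" --pt "0.75 0 0 0 0 0 0" --pt "0.75 0 0 0 0 0 0" --pt "0.75 0 0 -0.1 0 0 0" --pt "0.75 0 0 -0.3 0 0 0" --pt "0.75 0 0 -0.6 0 0 0" --pt "0.75 0 0 -0.85 0 0 0" --pt "0.75 0.2 0 -0.85 0 0 -0.12" --pt "0.75 0.4 0 -0.85 0 0 -0.12" --pt "0.75 0.6 0 -0.85 0 0 -0.12" --pt "0.75 0.6 0 -0.85 0 0 -0.12" --pt "0.75 0.6 0 -0.85 0 0 -0.12"

```text
clock: 8.33
tcp_pos: [0.515, -0.264, 0.1482]
orientation: [-1.929, -2.479, -0.002]
contact_force: [0.2, -0.5, -1.0]
grip_width: 0.0637
```

```bash
python3 -c "
from h import *
st();print(rel([.5005,-.193,.12],down(13.1)))
d=grab('wrist','w3');print(proj(d,[[.5005,-.1931,.058],[.4712,-.0675,.002],[.501,-.356,.039]]))"
```

```text
t 8.33 tcp [ 0.515  -0.264   0.1482] yaw 14.21 tilt [ 0.     0.001 -1.   ] F [ 0.2 -0.5 -1. ] w 0.0637 j7 0.82
(array([0.4825, 0.022 , 0.1882]), array([ 0.0002, -0.0003,  0.0061]))
[[ 288.94713534  107.74213   ]
 [ 292.50036548 -108.50588268]
 [ 236.8333243   315.32933849]]
```

View pics/w3.png

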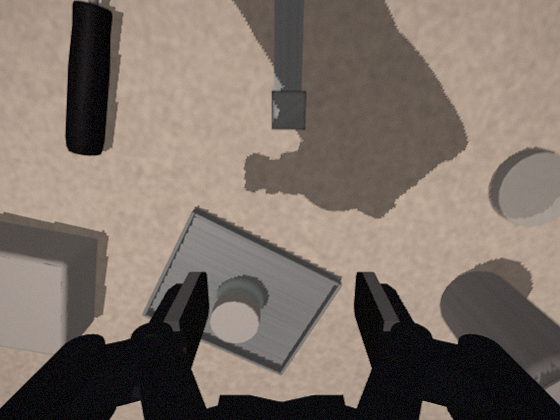

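The pot stands in the tray, with its lid at (235,316). The gauge handle top is at (289,109), where predicted, and the blade lines up with the tool x axis.

Emit:
send_rows --pt "0.75 0.2 0.02 0 0 0 0" --pt "0.75 0.4 0.02 0 0 0 0" --pt "0.75 0.48 0.02 0.1 0 0 0.002" --pt "0.75 0.48 0.02 0.3 0 0 0.002" --pt "0.75 0.48 0.02 0.5 0 0 0.002" --pt "0.75 0.48 0.02 0.6 0 0 0.002" --pt "0.75 0.48 0.02 0.6 0 0 0.002" --pt "0.75 0.48 0.02 0.6 0 0 0.002"

```text
clock: 9.05
tcp_pos: [0.4991, -0.1971, 0.0577]
orientation: [-1.945, -2.466, 0.003]
contact_force: [0.6, -0.1, 0.8]
grip_width: 0.0641
```

```bash
python3 -c "
from h import *
st();print(rel([.5005,-.193,.026],down(13.8)))"
```

```text
t 9.05 tcp [ 0.4991 -0.1971  0.0577] yaw 13.49 tilt [-0.002 -0.001 -1.   ] F [ 0.6 -0.1  0.8] w 0.0641 j7 0.75
(array([0.0243, 0.0156, 0.2111]), array([-0.0006,  0.0001, -0.0017]))
```

Emit:
send_rows --pt "0.75 0.02 0.015 0.1 0 0 -0.002" --pt "0.75 0.02 0.015 0.21 0 0 -0.002" --pt "0.75 0.02 0.015 0.21 0 0 -0.002" --pt "0 0.02 0.015 0.21 0 0 -0.002" --pt "0 0.02 0.015 0.21 0 0 -0.002" --pt "0 0.02 0.015 0.21 0 0 -0.002" --pt "0 0.02 0.015 0.21 0 0 -0.002" --pt "0 0.02 0.015 0.21 0 0 -0.002" --pt "0 0.02 0.015 0.21 0 0 -0.002" --pt "0 0.02 0.015 0.21 0 0 -0.002" --pt "0 0.02 0.015 0.21 0 0 -0.002" --pt "0 0.02 0.015 0.21 0 0 -0.002" --squeeze 60

```text
clock: 10.05
tcp_pos: [0.5023, -0.1927, 0.0279]
orientation: [1.933, 2.474, 0.001]
contact_force: [-1.1, 0.1, 7.9]
grip_width: 0.019
```

Emit:
send_rows --pt "0 0 0 -0.1 0 0 0" --pt "0 0 0 -0.25 0 0 0" --pt "0 0 0 -0.4 0 0 0" --pt "0 0 0 -0.6 0 0 0" --pt "0 0 0 -0.6 0 0 0" --pt "0 0 0 -0.6 0 0 0"

```text
clock: 10.55
tcp_pos: [0.5025, -0.1924, 0.1183]
orientation: [1.932, 2.473, 0.003]
contact_force: [0.1, -0.3, -2.2]
grip_width: 0.0195
```

```bash
python3 -c "
from h import *
st()
ux=R.from_euler('z',82.2,degrees=True).apply([1,0,0]);uy=np.array([-ux[1],ux[0],0]);O=np.array([.598,.222,0])
print(rel(O-.18*ux+[0,0,.115],down(-7.8)))"
```

```text
t 10.55 tcp [ 0.5025 -0.1924  0.1183] yaw 14.02 tilt [ 0.004 -0.001 -1.   ] F [ 0.1 -0.3 -2.2] w 0.0195 j7 0.71
(array([1.4123, 0.8409, 0.0226]), array([0.0012, 0.0002, 0.1212]))
```

Emit:
send_rows --pt "0 0.15 0.09 0 0 0 0.02" --pt "0 0.3 0.18 0 0 0 0.05" --pt "0 0.45 0.27 0 0 0 0.08" --pt "0 0.6 0.36 0 0 0 0.11" --pt "0 0.75 0.45 0 0 0 0.121" --pt "0 0.9 0.54 0 0 0 0.121" --pt "0 0.9 0.54 0 0 0 0.121" --pt "0 0.9 0.54 0 0 0 0.121"

```text
clock: 11.22
tcp_pos: [0.5467, -0.0394, 0.1152]
orientation: [-2.361, -2.07, 0.003]
contact_force: [-0.8, -1.2, -1.2]
grip_width: 0.0193
```

```bash
python3 -c "
from h import *
st()
ux=R.from_euler('z',82.2,degrees=True).apply([1,0,0]);O=np.array([.598,.222,0])
print(rel(O-.18*ux+[0,0,.085],down(-7.8)))"
```

```text
t 11.22 tcp [ 0.5467 -0.0394  0.1152] yaw -7.53 tilt [-0.002  0.    -1.   ] F [-0.8 -1.2 -1.2] w 0.0193 j7 0.09
(array([0.5725, 0.1055, 0.2011]), array([-0.0008,  0.    ,  0.0015]))
```

Emit:
send_rows --pt "0 0.15 0.03 0 0 0 0.0015" --pt "0 0.3 0.06 0.05 0 0 0.0015" --pt "0 0.45 0.1 0.1 0 0 0.0015" --pt "0 0.57 0.105 0.2 0 0 0.0015" --pt "0 0.57 0.105 0.2 0 0 0.0015" --pt "0 0.57 0.105 0.2 0 0 0.0015" --pt "0 0.57 0.105 0.2 0 0 0.0015"

```text
clock: 11.8
tcp_pos: [0.5737, 0.039, 0.0862]
orientation: [2.374, 2.058, -0.003]
contact_force: [0.5, -1.4, -1.7]
grip_width: 0.0195
```

```bash
python3 -c "
from h import *
st()
d=grab('wrist','w4')
o=r.get_obs();M=R.from_rotvec(o['orientation']).as_matrix();p=o['tcp_pos']
ux=R.from_euler('z',82.2,degrees=True).apply([1,0,0]);O=np.array([.598,.222,.04]);uy=np.array([-ux[1],ux[0],0])
print('tip,blade root',proj(d,[p+.13*M[:,0]+[0,0,-.026],p+.02*M[:,0]+[0,0,-.02]]),'\nmouth, front mid',proj(d,[O,O-.13*ux]),'\nbed corners',proj(d,[O-.13*ux+.055*uy,O-.13*ux-.055*uy]))
s=grab('scene','s2');im=cv2.imread('pics/s2.png');cv2.imwrite('pics/s2c.png',cv2.resize(im[200:420,220:460],None,fx=2.7,fy=2.7))"
```

```text
t 11.8 tcp [0.5737 0.039  0.0862] yaw -8.15 tilt [-0.001 -0.001 -1.   ] F [ 0.5 -1.4 -1.7] w 0.0195 j7 -0.03
tip,blade root [[285.00330427 -47.38789364]
 [283.93046081 232.84081912]] 
mouth, front mid [[ 279.05321    -198.64515214]
 [ 280.94730529  147.31164869]] 
bed corners [[169.89099894 147.88473181]
 [392.24058835 146.73734269]]
```

View pics/w4.png

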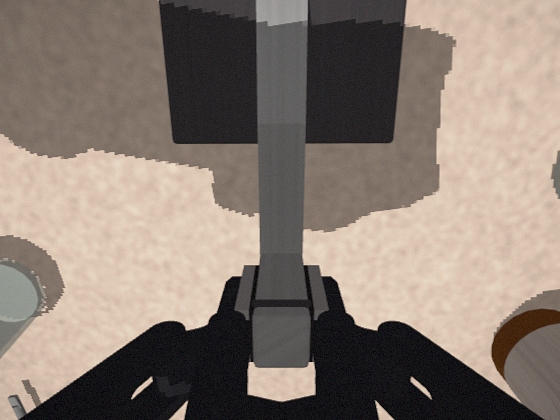

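View pics/s2c.png

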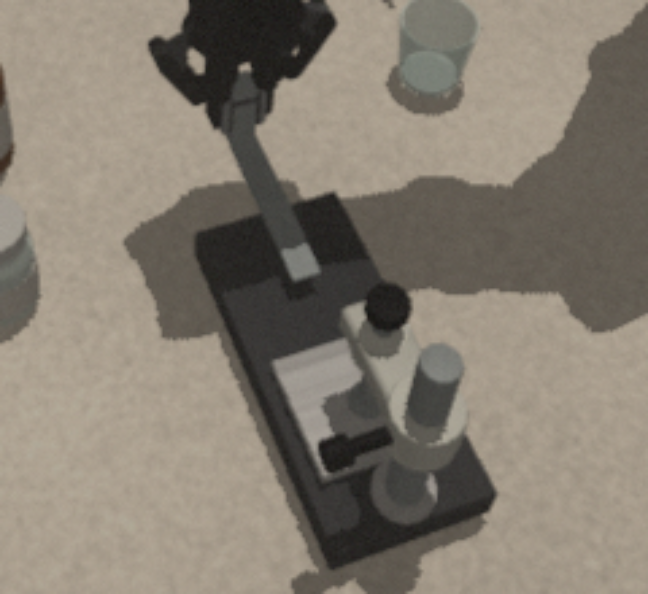

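The wrist view has the blade centre at u≈282.5, the bed centre at 283.5, and both running vertically, so they are parallel and within 1 mm. The scene view shows the blade level over the apron, clear of the plate. I'm moving forward and setting it down gently.

Emit:
send_rows --pt "0 0.1 0 0.03 0 0 0" --pt "0 0.2 0 0.06 0 0 0" --pt "0 0.2 0 0.09 0 0 0" --pt "0 0.2 0 0.09 0 0 0" --pt "0 0.2 0 0.09 0 0 0" --pt "0 0.2 0 0.09 0 0 0"

```text
clock: 12.4
tcp_pos: [0.5785, 0.0703, 0.0731]
orientation: [2.372, 2.06, -0.001]
contact_force: [0.1, 0.2, -0.7]
grip_width: 0.0194
```

Emit:
send_rows --pt "0 0 0 0.005 0 0 0" --pt "0 0 0 0.01 0 0 0" --pt "0 0 0 0.01 0 0 0" --pt "0 0 0 0.01 0 0 0"

```text
clock: 12.73
tcp_pos: [0.5786, 0.0705, 0.0716]
orientation: [2.372, 2.06, 0.0]
contact_force: [-0.3, -0.1, -2.0]
grip_width: 0.0193
```

Emit:
send_rows --pt "0 0 0 0.005 0 0 0" --pt "0 0 0 0.01 0 0 0" --pt "0 0 0 0.01 0 0 0" --pt "0 0 0 0.01 0 0 0"

```text
clock: 13.07
tcp_pos: [0.5786, 0.0707, 0.07]
orientation: [-2.372, -2.06, 0.0]
contact_force: [-0.3, -0.2, -0.8]
grip_width: 0.0195
```

```bash
cat >> h.py <<'E'
ux=R.from_euler('z',82.2,degrees=True).apply([1,0,0]);uy=np.array([-ux[1],ux[0],0]);O=np.array([.598,.222,0])
def pf():
    st();o=r.get_obs();p=o['tcp_pos']-O;F=o['contact_force'];m=o['moment'];print('press xy mm',(p@ux*1e3).round(1),(p@uy*1e3).round(1),'z',(p[2]*1e3).round(1),'Fx',(F@ux).round(2),'Fy',(F@uy).round(2),'Fz',F[2].round(2),'M',(m@ux).round(3),(m@uy).round(3))
E
python3 -c "
from h import *
pf()"
```

```text
t 13.07 tcp [0.5786 0.0707 0.07  ] yaw -8.04 tilt [-0.  0. -1.] F [-0.3 -0.2 -0.8] w 0.0195 j7 -0.07
press xy mm -152.5 -1.3 z 70.0 Fx -0.24 Fy 0.3 Fz -0.78 M 0.021 0.057
```

Emit:
send_rows --pt "0 0 0 0.004 0 0 0" --pt "0 0 0 0.007 0 0 0" --pt "0 0 0 0.007 0 0 0" --pt "0 0 0 0.007 0 0 0"

```text
clock: 13.4
tcp_pos: [0.5786, 0.0708, 0.069]
orientation: [-2.372, -2.06, 0.0]
contact_force: [-0.1, 0.5, -2.0]
grip_width: 0.0191
```

Emit:
send_rows --pt "0 0 0 0.004 0 0 0" --pt "0 0 0 0.007 0 0 0" --pt "0 0 0 0.007 0 0 0" --pt "0 0 0 0.007 0 0 0"

```text
clock: 13.73
tcp_pos: [0.5786, 0.0708, 0.068]
orientation: [-2.372, -2.06, -0.0]
contact_force: [0.7, -0.1, -1.0]
grip_width: 0.0191
```

```bash
python3 -c "
from h import *
pf()"
```

```text
t 13.73 tcp [0.5786 0.0708 0.068 ] yaw -8.03 tilt [ 0.  0. -1.] F [ 0.7 -0.1 -1. ] w 0.0191 j7 -0.07
press xy mm -152.5 -1.3 z 68.0 Fx -0.02 Fy -0.69 Fz -1.04 M 0.012 0.033
```

Emit:
send_rows --pt "0 0 0 0.004 0 0 0" --pt "0 0 0 0.007 0 0 0" --pt "0 0 0 0.007 0 0 0" --pt "0 0 0 0.007 0 0 0"

```text
clock: 14.07
tcp_pos: [0.5787, 0.0707, 0.0678]
orientation: [-2.371, -2.06, -0.001]
contact_force: [-2.0, -1.1, 7.6]
grip_width: 0.0194
```

Emit:
send_rows --pt "0 0 0 0.004 0 0 0" --pt "0 0 0 0.007 0 0 0" --pt "0 0 0 0.007 0 0 0" --pt "0 0 0 0.007 0 0 0"

```text
clock: 14.4
tcp_pos: [0.5787, 0.0705, 0.0677]
orientation: [-2.371, -2.059, -0.001]
contact_force: [-6.3, -0.6, 16.2]
grip_width: 0.019
```

```bash
python3 -c "
from h import *
pf()"
```

```text
t 14.4 tcp [0.5787 0.0705 0.0677] yaw -8.06 tilt [ 0.     0.001 -1.   ] F [-6.3 -0.6 16.2] w 0.019 j7 -0.06
press xy mm -152.7 -1.4 z 67.7 Fx -1.5 Fy 6.16 Fz 16.17 M 1.403 -0.024
```

Emit:
send_rows --pt "0 0 0 -0.006 0 0 0" --pt "0 0 0 -0.011 0 0 0" --pt "0 0 0 -0.011 0 0 0" --pt "0 0.04 0 -0.011 0 0 0" --pt "0 0.08 0 -0.011 0 0 0" --pt "0 0.12 0 -0.011 0 0 0" --pt "0 0.14 0 -0.011 0 0 0" --pt "0 0.14 0 -0.011 0 0 0"

```text
clock: 15.07
tcp_pos: [0.5826, 0.0922, 0.0679]
orientation: [2.37, 2.06, 0.002]
contact_force: [-1.1, -1.4, 5.3]
grip_width: 0.0197
```

```bash
python3 -c "
from h import *
pf()"
```

```text
t 15.07 tcp [0.5826 0.0922 0.0679] yaw -8.0 tilt [ 0.002 -0.    -1.   ] F [-1.1 -1.4  5.3] w 0.0197 j7 -0.1
press xy mm -130.7 -2.3 z 67.9 Fx -1.51 Fy 0.91 Fz 5.27 M -0.039 0.38
```

Emit:
send_rows --pt "0 0.02 0 -0.003 0 0 0" --pt "0 0.04 0 -0.003 0 0 0" --pt "0 0.04 0 -0.003 0 0 0" --pt "0 0.04 0 -0.003 0 0 0"

```text
clock: 15.4
tcp_pos: [0.5827, 0.0985, 0.068]
orientation: [-2.371, -2.061, -0.001]
contact_force: [0.9, 0.2, 1.7]
grip_width: 0.0197
```

```bash
python3 -c "
from h import *
pf()"
```

```text
t 15.4 tcp [0.5827 0.0985 0.068 ] yaw -7.98 tilt [ 0.001  0.001 -1.   ] F [0.9 0.2 1.7] w 0.0197 j7 -0.11
press xy mm -124.4 -1.6 z 68.0 Fx 0.32 Fy -0.89 Fz 1.74 M -0.13 0.027
```

Emit:
send_rows --pt "0 0.01 0 0 0 0 0" --pt "0 0.02 0 0 0 0 0" --pt "0 0.03 0 0 0 0 0" --pt "0 0.03 0 0 0 0 0"

```text
clock: 15.73
tcp_pos: [0.5829, 0.1021, 0.068]
orientation: [-2.372, -2.06, 0.0]
contact_force: [-0.9, -1.7, 2.6]
grip_width: 0.0193
```

```bash
python3 -c "
from h import *
pf()"
```

```text
t 15.73 tcp [0.5829 0.1021 0.068 ] yaw -8.03 tilt [-0. -0. -1.] F [-0.9 -1.7  2.6] w 0.0193 j7 -0.12
press xy mm -120.9 -1.4 z 68.0 Fx -1.83 Fy 0.61 Fz 2.62 M -0.054 0.392
```

Emit:
send_rows --pt "0 0.01 0 0 0 0 0" --pt "0 0.02 0 0 0 0 0" --pt "0 0.03 0 0 0 0 0" --pt "0 0.03 0 0 0 0 0"

```text
clock: 16.07
tcp_pos: [0.5836, 0.1069, 0.068]
orientation: [-2.371, -2.061, -0.0]
contact_force: [0.6, -1.1, 2.6]
grip_width: 0.0191
```

```bash
python3 -c "
from h import *
pf()"
```

```text
t 16.07 tcp [0.5836 0.1069 0.068 ] yaw -8.01 tilt [-0.  0. -1.] F [ 0.6 -1.1  2.6] w 0.0191 j7 -0.12
press xy mm -116.0 -1.4 z 68.0 Fx -1.05 Fy -0.72 Fz 2.55 M -0.036 0.392
```

Emit:
send_rows --pt "0 0.01 0 0 0 0 0" --pt "0 0.02 0 0 0 0 0" --pt "0 0.03 0 0 0 0 0" --pt "0 0.03 0 0 0 0 0"

```text
clock: 16.4
tcp_pos: [0.5843, 0.1114, 0.068]
orientation: [-2.371, -2.061, -0.0]
contact_force: [-0.5, -1.3, 2.2]
grip_width: 0.0194
```

```bash
python3 -c "
from h import *
pf()"
```

```text
t 16.4 tcp [0.5843 0.1114 0.068 ] yaw -8.01 tilt [ 0.  0. -1.] F [-0.5 -1.3  2.2] w 0.0194 j7 -0.13
press xy mm -111.4 -1.4 z 68.0 Fx -1.38 Fy 0.29 Fz 2.19 M -0.064 0.383
```

Emit:
send_rows --pt "0 0.01 0 0 0 0 0" --pt "0 0.02 0 0 0 0 0" --pt "0 0.03 0 0 0 0 0" --pt "0 0.03 0 0 0 0 0"

```text
clock: 16.73
tcp_pos: [0.585, 0.1159, 0.068]
orientation: [-2.371, -2.061, -0.0]
contact_force: [-0.3, -0.5, 2.0]
grip_width: 0.0193
```

```bash
python3 -c "
from h import *
pf()"
```

```text
t 16.73 tcp [0.585  0.1159 0.068 ] yaw -8.01 tilt [ 0.  0. -1.] F [-0.3 -0.5  2. ] w 0.0193 j7 -0.14
press xy mm -106.9 -1.5 z 68.0 Fx -0.58 Fy 0.2 Fz 2.04 M 0.032 0.261
```

Emit:
send_rows --pt "0 0.01 0 0 0 0 0" --pt "0 0.02 0 0 0 0 0" --pt "0 0.03 0 0 0 0 0" --pt "0 0.03 0 0 0 0 0"

```text
clock: 17.07
tcp_pos: [0.5853, 0.1185, 0.068]
orientation: [2.372, 2.059, -0.002]
contact_force: [-0.8, -5.4, 3.6]
grip_width: 0.0192
```

```bash
python3 -c "
from h import *
pf()"
```

```text
t 17.07 tcp [0.5853 0.1185 0.068 ] yaw -8.08 tilt [-0.001 -0.001 -1.   ] F [-0.8 -5.4  3.6] w 0.0192 j7 -0.14
press xy mm -104.2 -1.5 z 68.0 Fx -5.5 Fy 0.09 Fz 3.59 M 0.013 1.074
```

Contact is at press x ≈ −104 mm: Fx jumped from about −1 to −5.5 N and the TCP lagged the command. That puts the gap near 4.6 mm. I'm pushing further in small steps.

Emit:
send_rows --pt "0 0.01 0 0 0 0 0" --pt "0 0.02 0 0 0 0 0" --pt "0 0.02 0 0 0 0 0" --pt "0 0.02 0 0 0 0 0"

```text
clock: 17.4
tcp_pos: [0.5857, 0.1207, 0.068]
orientation: [2.373, 2.058, -0.003]
contact_force: [-1.8, -7.0, 4.5]
grip_width: 0.0196
```

```bash
python3 -c "
from h import *
pf()"
```

```text
t 17.4 tcp [0.5857 0.1207 0.068 ] yaw -8.13 tilt [-0.001 -0.002 -1.   ] F [-1.8 -7.   4.5] w 0.0196 j7 -0.15
press xy mm -102.0 -1.5 z 68.0 Fx -7.18 Fy 0.81 Fz 4.5 M 0.039 1.292
```

Emit:
send_rows --pt "0 0.01 0 0 0 0 0" --pt "0 0.02 0 0 0 0 0" --pt "0 0.02 0 0 0 0 0" --pt "0 0.02 0 0 0 0 0"

```text
clock: 17.73
tcp_pos: [0.5861, 0.1235, 0.068]
orientation: [2.373, 2.057, -0.003]
contact_force: [-1.3, -6.9, 4.3]
grip_width: 0.0194
```

```bash
python3 -c "
from h import *
pf()"
```

```text
t 17.73 tcp [0.5861 0.1235 0.068 ] yaw -8.14 tilt [-0.001 -0.002 -1.   ] F [-1.3 -6.9  4.3] w 0.0194 j7 -0.15
press xy mm -99.2 -1.6 z 68.0 Fx -7.01 Fy 0.31 Fz 4.32 M 0.011 1.372
```

Emit:
send_rows --pt "0 0.01 0 0 0 0 0" --pt "0 0.02 0 0 0 0 0" --pt "0 0.03 0 0 0 0 0" --pt "0 0.035 0 0 0 0 0" --pt "0 0.035 0 0 0 0 0"

```text
clock: 18.15
tcp_pos: [0.5869, 0.1282, 0.068]
orientation: [2.373, 2.057, -0.004]
contact_force: [-0.8, -8.2, 5.0]
grip_width: 0.019
```

```bash
python3 -c "
from h import *
pf()"
```

```text
t 18.15 tcp [0.5869 0.1282 0.068 ] yaw -8.16 tilt [-0.001 -0.003 -1.   ] F [-0.8 -8.2  5. ] w 0.019 j7 -0.16
press xy mm -94.5 -1.7 z 68.0 Fx -8.22 Fy -0.28 Fz 4.99 M -0.016 1.568
```

Emit:
send_rows --pt "0 0.01 0 0 0 0 0" --pt "0 0.02 0 0 0 0 0" --pt "0 0.03 0 0 0 0 0" --pt "0 0.03 0 0 0 0 0" --pt "0 0.03 0 0 0 0 0"

```text
clock: 18.57
tcp_pos: [0.5875, 0.1324, 0.068]
orientation: [2.373, 2.056, -0.004]
contact_force: [-1.3, -8.8, 4.3]
grip_width: 0.0192
```

```bash
python3 -c "
from h import *
pf()
o=r.get_obs();p=o['tcp_pos'];M=R.from_rotvec(o['orientation']).as_matrix()
d=grab('wrist','w5');im=d['pixels']
# slip check: handle/blade in wrist frame must match w4 (rows below v=230, near u=280)
a=load('w4')['pixels'];g=lambda i:cv2.cvtColor(i,cv2.COLOR_RGB2GRAY)
b=np.hstack([a[220:400,180:380],im[220:400,180:380]])[:,:,::-1];b=cv2.resize(b,None,fx=2,fy=2)
top=cv2.resize(im[:,:,::-1],(800,600))
cv2.imwrite('pics/w5c.png',np.vstack([b[:260],cv2.resize(im[0:170,:,::-1],(800,243))]))
"
```

```text
t 18.57 tcp [0.5875 0.1324 0.068 ] yaw -8.18 tilt [-0.001 -0.003 -1.   ] F [-1.3 -8.8  4.3] w 0.0192 j7 -0.17
press xy mm -90.2 -1.8 z 68.0 Fx -8.92 Fy 0.13 Fz 4.28 M -0.08 1.616
```

View pics/w5c.png

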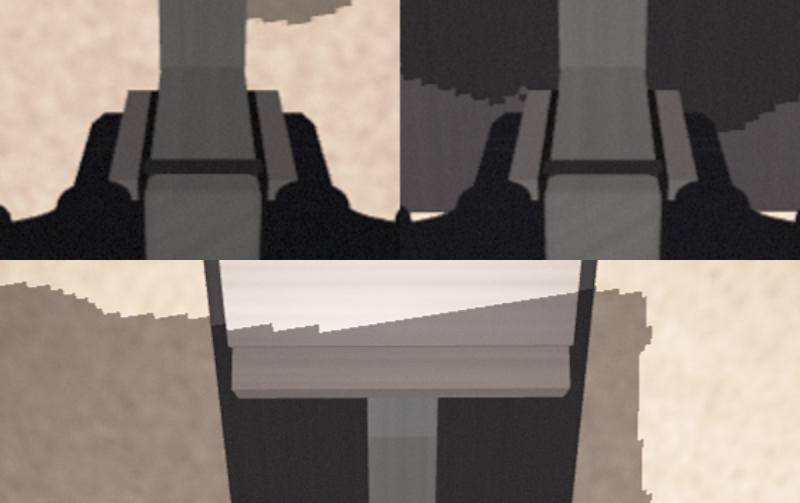

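There's no slip in the grip: the handle and pads look the same before and after. The blade (u≈402) is centred on the lip (232–570). It has gone about 14 mm past contact, and the force growth fits a lift of about 1.4 mm. I'll hold and check that it stays put.

Emit:
send_rows --pt "0 0 0 0 0 0 0" --pt "0 0 0 0 0 0 0" --pt "0 0 0 0 0 0 0" --pt "0 0 0 0 0 0 0" --pt "0 0 0 0 0 0 0" --pt "0 0 0 0 0 0 0" --pt "0 0 0 0 0 0 0" --pt "0 0 0 0 0 0 0" --pt "0 0 0 0 0 0 0" --pt "0 0 0 0 0 0 0"

```text
clock: 19.45
tcp_pos: [0.5875, 0.1323, 0.068]
orientation: [2.373, 2.056, -0.004]
contact_force: [-1.4, -9.6, 4.4]
grip_width: 0.0194
```

```bash
python3 -c "
from h import *
pf();grab('scene','s3')"
```

```text
t 19.45 tcp [0.5875 0.1323 0.068 ] yaw -8.18 tilt [-0.001 -0.003 -1.   ] F [-1.4 -9.6  4.4] w 0.0194 j7 -0.17
press xy mm -90.3 -1.7 z 68.0 Fx -9.65 Fy 0.06 Fz 4.39 M -0.03 1.654
```

View pics/s3.png

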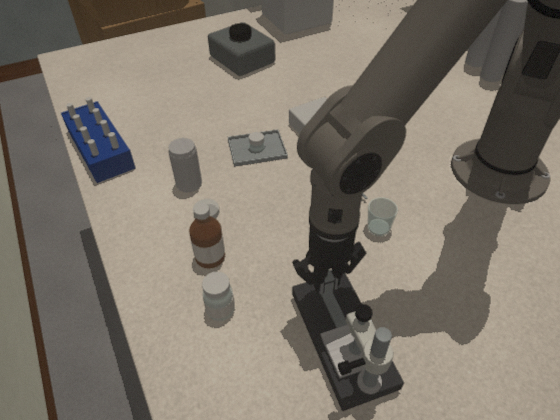

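The pot stands in the tray at (257,142). The bystanders that can be seen haven't moved, and the gauge is steady under the plate. I'm handing in.

```bash
python3 -c "
from h import *
print(r.hand_in());pf()"
```

```text
the job is handed in; nothing more can be done
None
the job is handed in; nothing more can be done
```

I moved the pot off the press bed and stood it upright in the steel tray. I then laid the gauge flat on the bed and slid it straight in under the plate. I handed in at about 19.5 s, still gripping the gauge.

- **Depth:** the blade touched the plate at about press x = −104 mm (handle position), where the push rose from about 1 N to 5.5–7 N. I pushed about 14 mm further, which by the taper should lift the plate about 1.4 mm. I judged the lift from that travel and from the push rising to about 9 N, because the cameras can't show it directly.
- **Holding still:** over a final hold of about 0.9 s the gauge moved 0.1 mm or less, and the before and after pictures showed no slip in the grip. The blade was centred and in line with the plate.
- **Surroundings:** the last scene picture shows the pot upright in the tray and the visible bystanders where they were. The arm hid most of the white box and nearly all of the screwdriver in that view.
- **Checks that disagreed:**
  - The grip offset was about 7 mm off the pot's centre, and the jaws held its narrower lid (39 mm, not 44). The pot still set down cleanly.
  - A rough reading of the blade's taper line in the last wrist picture put the gauge about 4 mm less deep than the arm's own position. The lift estimate is unaffected, because it uses travel since contact.
  - The first set-down briefly pressed the bed with about 16 N, which I eased before sliding.

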